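Repack the vise set-up kit

TASK

Put the vise set-up kit back in its tray: the vee block in the square recess, the steel bush in the round one, the steel wedge in the long one and the larger of the two hexagon nuts in the hexagonal one, each right way up (vee block groove upward, bush on end, wedge and nut flat) and fully down on the floor of its recess. Leave the smaller nut and the painted pipe offcut where they are; they do not belong to the kit.

Things in the scene. Friction and masses are not known exactly. Their poses are not given: they have to be found in the camera images.
- vee_block: steel vee block, a block 50 mm long (x, along the groove) x 48 mm wide (y) x 40 mm tall with a V groove in its top; origin at the centre of its underside, z up; stands groove up
- steel_bush: thick-walled bare steel bush (short tube) standing on end, 42 mm diameter, 36 mm tall, bore about 20 mm; origin at the centre of its underside, z up
- wedge: dark steel wedge lying flat, 26 mm wide (x), 95 mm long (y), its height tapering along y from 22 mm at the thick -y end to 4 mm at +y (balance point about y = -13 mm); origin at the middle of its underside, z up; upright parallel sides, to be gripped across the 26 mm
- large_nut: the larger of two hexagon nuts, lying flat, 34 mm across flats (its own x is square to one pair of flats), 39 mm across corners, 18 mm tall, to be gripped on outer flats; origin at the centre of its underside, z up
- small_nut: look-alike: the smaller hexagon nut, lying flat, 28 mm across flats, 33 mm across corners, 15 mm tall; does not belong to the kit; origin at the centre of its underside
- pipe_offcut: look-alike: a painted, chipped offcut of thinner-walled pipe standing on end, 34 mm diameter, 52 mm tall, so taller and slimmer than the bush; does not belong to the kit; origin at the centre of its underside
- insert_square: square recess for the vee block: 66 x 66 mm inside, on a grey plate 76 (x) x 116 (y) x 4 mm; black rib 6 mm high, 4 mm thick. Fixed. Origin: centre of plate underside, 3 mm above the bench, z up; recess floor at 4 mm, rib top at 10 mm. The four inserts lie 2 x 2 in any order (78 mm apart in x, 117 mm in y, one yaw) in a tray 164 x 244 mm, wall up to 15 mm high
- insert_long: long recess for the wedge: 42 (x) x 107 (y) mm inside, so the wedge lies along the insert's y, thick end either way, on a grey plate 76 (x) x 116 (y) x 4 mm; black rib 6 mm high, 4 mm thick. Fixed. Origin: centre of plate underside, 3 mm above the bench, z up; recess floor at 4 mm, rib top at 10 mm. The four inserts lie 2 x 2 in any order (78 mm apart in x, 117 mm in y, one yaw) in a tray 164 x 244 mm, wall up to 15 mm high
- insert_hex: hexagonal recess for the large nut: a hexagon 50 mm across flats inside, flats facing +y and -y, on a grey plate 76 (x) x 116 (y) x 4 mm; black rib 6 mm high, 4 mm thick. Fixed. Origin: centre of plate underside, 3 mm above the bench, z up; recess floor at 4 mm, rib top at 10 mm. The four inserts lie 2 x 2 in any order (78 mm apart in x, 117 mm in y, one yaw) in a tray 164 x 244 mm, wall up to 15 mm high
- insert_round: round recess for the bush: a circle 58 mm across inside, on a grey plate 76 (x) x 116 (y) x 4 mm; black rib 6 mm high, 4 mm thick. Fixed. Origin: centre of plate underside, 3 mm above the bench, z up; recess floor at 4 mm, rib top at 10 mm. The four inserts lie 2 x 2 in any order (78 mm apart in x, 117 mm in y, one yaw) in a tray 164 x 244 mm, wall up to 15 mm high
Things that resemble listed ones, but are neither listed nor needed, are in the scene too. What is shaped like the steel_bush but blue is not meant. Leave any green look-alike of the large_nut alone.

How it is judged:
By the outcome, as a careful person would: the job done as asked, in the order asked, and still so for the second after the job is handed in, with the robot touching nothing.
It also fails if it takes over 99 s, if anything falls off the work surface, if the arm or the gripper's body presses on something with over 40 N, if the wrist force passes 120 N, or if a joint passes its speed limit or range.

ROBOT

A 6-joint arm with a two-finger parallel gripper is mounted at the origin on a cart in front of the work surface, level with it; the furniture and walls round the work are solid. World frame = base frame: x ahead of the robot, y to its left, z up, the work surface at z = 0. Lengths are in m, angles in rad, forces in N, time in s.
With the tool pointing down it reaches from about 0.275 to 0.825 m from the base axis. Payload 4.9 kg.
Tool frame: the origin (TCP) lies midway between the tips of the shut fingers; the grasp point (between the pads) lies 19 mm behind it (grip_point_offset is the distance from the TCP to the grasp point, in m); z points along the fingers, y is the line along which they close (so a half turn about z gives the same grasp; the last joint's range is limited). The gripper opens to 85 mm and grips with 20 to 120 N. Pads are 22 mm wide; open, the fingers measure 114 mm over their backs; the gripper's body (76 mm by 85 mm) begins 54 mm behind the grasp point. The pads swing forward as they close: fully open they stand 13 mm farther back than shut.
Start: joints at [-1.287, 0.326, -0.193, 1.052, 0, 1.437], TCP at [0.223, -0.503, 0.231] pointing down, gripper open.
Joint ranges: [-2.65, 2.65], [-0.97, 1.79], [-1.3, 1.35], [-1.93, 2.1], [-1.47, 1.37], [-3.14, 3.14]. Speed limits (rad/s): [2.57, 2.57, 3.14, 3.14, 3.14, 3.14].

INTERFACE

Orientations are given as a rotation vector (axis times angle).
In Python, from cell import * gives the robot as it stands. Calls block until the motion is done:
- movep(position, orientation): joint-space move of the TCP to a pose.
- move_l(position, velocity=0.15, rot=None, until_force=None): straight line of the TCP; rot=None keeps the orientation; velocity is the mean speed in m/s. With until_force (N) it stops when the force on the tool has changed by that much, and returns True; else False.
- set_joints(angles): joint-space move.
- let_go() and grab(newtons=None): open the fingers fully, or close them until they stop; newtons is the grip in N (None keeps the last).
- sleep(seconds).
- ik(position, orientation): joint angles nearest the present ones, or None.
- get_state(): the state.
- grab_frame(name): name is "scene" or "side" or "wrist"; returns a dict with "img" (400x640x3 uint8, red, green, blue), "fx", "fy", "cx", "cy" (pixels), "cam_to_world" (4x4, takes a point from camera to world coordinates); the wrist camera has in their place "T_tool_cam" (4x4, takes a point from camera to tool coordinates, whose origin is the TCP and whose axes are the flange's). Camera axes: x right, y down, z forward; pixel columns grow to the right and rows downward; lengths in m; the calibration is good to about 2 mm. A picture is of the moment at which its call begins: read the wrist's pose just before it. There is no depth.
A pose or a line that the arm cannot do raises MotionError and nothing moves.
- sign_off(): hands the job in; it is judged then, once.
Trained networks look in the newest picture that a camera, given by its name, has taken for a name from the list of things; names that differ only in an ending like _2 or _b are one class to them, and where a whole thing is asked for, a point or a joint stands for the part that bears it (a point fixed in the world has none). Each returns a list of dicts, best first, with "score" (0 to 1); they miss things now and then, are a little off and sometimes report something else, mostly with a low value. They report only what shows in the picture. A call takes as long as a camera call. They do not tell look-alikes from the thing itself.
- spot_in(camera, name): "centre" ([column, row] in pixels, amid what is visible of it).
- silhouettes(camera, name): "mask" (400x640 bool, what is visible of it) and "centre" ([column, row] in pixels, amid what is visible of it).
- tip_of(camera, name): "centre" ([column, row] in pixels: a listed point, or the origin of a listed thing).
The state is a dict: "clock": time; "q": joint angles; "joint_velocities": joint speeds; "tau": joint torques, N m; "position": TCP position; "eef_rot": TCP orientation; "contact_force": force on the tool from outside, world axes, zero at the start; "wrist_torque": the same for the moment, N m; "finger_gap": opening from 0.0 (shut) to 1.0 (fully open); "grasp_force": force on a finger pad.
Only numpy, scipy, OpenCV 4.12 (cv2) and the standard library are available. Lean on these libraries where they do the work, as an engineer would, in place of code of your own. Each camera call takes 0.05 s, during which the arm holds its last target. There are 200 camera calls.

## Working session

There is one attempt and no reset: what is moved stays moved. The work goes in short steps, each a Python script; the robot and the scene stay as the last script left them, time stands still between calls to the robot, and variables do not carry over. Pictures are saved under pics/ and viewed, at most 14 in all, crops included, and the job is handed in when it is done.

```bash
mkdir -p pics; ls; python3 - <<'E'
from cell import *
import cv2,numpy as np
for c in("scene","side"):
    f=grab_frame(c); cv2.imwrite(f"pics/{c}0.png",f["img"][:,:,::-1])
    print(c,f["fx"],f["fy"],f["cx"],f["cy"],np.round(f["cam_to_world"],3).tolist())
    for n in("vee_block","steel_bush","wedge","large_nut","small_nut","pipe_offcut","insert_square","insert_long","insert_hex","insert_round"):
        print(n,[(np.round(d["centre"]).tolist(),round(d["score"],2)) for d in tip_of(c,n)])
print(get_state())
E
```

```text
pics
scene 473.81518916094444 473.81518916094444 322.77577406144513 193.1830514634043 [[0.812, -0.316, 0.49, -0.036], [-0.583, -0.462, 0.668, -0.682], [0.015, -0.829, -0.559, 0.685], [0.0, 0.0, 0.0, 1.0]]
vee_block [([370.0, 314.0], 0.75)]
steel_bush [([342.0, 262.0], 0.75), ([271.0, 240.0], 0.56)]
wedge []
large_nut [([262.0, 196.0], 0.71), ([278.0, 219.0], 0.68), ([312.0, 228.0], 0.57)]
small_nut [([356.0, 216.0], 0.5)]
pipe_offcut [([379.0, 192.0], 0.85)]
insert_square [([238.0, 179.0], 0.71)]
insert_long [([260.0, 166.0], 0.62)]
insert_hex [([260.0, 196.0], 0.69)]
insert_round []
side 362.08450952250445 362.08450952250445 319.78332982016553 198.06512066308784 [[0.963, -0.159, 0.22, 0.293], [-0.271, -0.602, 0.751, -0.761], [0.013, -0.782, -0.623, 0.721], [0.0, 0.0, 0.0, 1.0]]
vee_block [([302.0, 298.0], 0.85)]
steel_bush [([264.0, 222.0], 0.75), ([302.0, 250.0], 0.52), ([299.0, 181.0], 0.25)]
wedge [([387.0, 234.0], 0.47)]
large_nut [([299.0, 221.0], 0.68), ([281.0, 210.0], 0.62)]
small_nut [([337.0, 214.0], 0.63)]
pipe_offcut [([368.0, 202.0], 0.72)]
insert_square [([269.0, 168.0], 0.58), ([305.0, 298.0], 0.32)]
insert_long [([291.0, 165.0], 0.65)]
insert_hex [([276.0, 187.0], 0.81)]
insert_round [([298.0, 181.0], 0.79)]
{'clock': 1.1, 'q': array([-1.28720812e+00,  3.26177557e-01, -1.92621782e-01,  1.05199025e+00,
       -1.01170879e-05,  1.43661829e+00]), 'joint_velocities': array([-0.00042193, -0.00097371, -0.00078524,  0.00035117,  0.00154203,
       -0.00180671]), 'tau': array([ 2.47574380e-04, -4.43336678e+01,  2.62763339e+01,  1.02495462e-03,
       -2.04078930e-05, -3.06425243e-06]), 'position': array([ 0.22316742, -0.5027001 ,  0.23128478]), 'eef_rot': array([ 3.07329695e+00,  6.51462431e-01, -1.50573031e-05]), 'contact_force': array([-0.12865817, -0.44882825, -0.49966385]), 'wrist_torque': array([ 0.01033632, -0.0320034 , -0.0012172 ]), 'grasp_force': 0.0, 'finger_gap': 1.0028027378559679}
```

View pics/scene0.png

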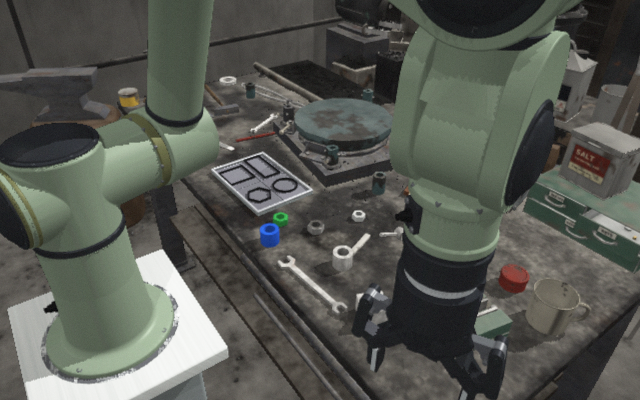

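View pics/side0.png

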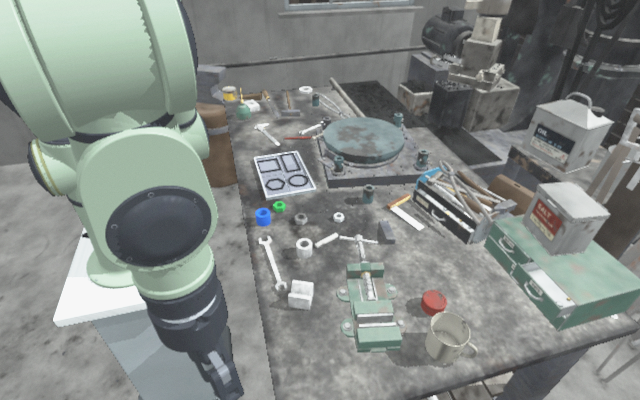

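Scene: the candidates are blue bush (270,235), not meant, and bare steel bush (342,258). For nuts there is green (280,219), not meant, dark grey (316,228) and light (359,216). The tray is at (260,180). In the side view the wedge is at (387,232), the vee block at (301,293) and the pipe at (368,193). Next I'll localize and look from above.

```bash
cat > h.py <<'E'
from cell import *
import cv2,numpy as np
from scipy.spatial.transform import Rotation as R
def rot(yaw): # tool x at world angle yaw, z down
    return (R.from_euler('z',yaw)*R.from_euler('x',np.pi)).as_rotvec()
def ray(px,f,T,z):
    d=T[:3,:3]@np.array([(px[0]-f["cx"])/f["fx"],(px[1]-f["cy"])/f["fy"],1.])
    return T[:3,3]+d*(z-T[2,3])/d[2]
def proj(P,f,T):
    p=(np.asarray(P)-T[:3,3])@T[:3,:3]
    return np.c_[f["fx"]*p[:,0]/p[:,2]+f["cx"],f["fy"]*p[:,1]/p[:,2]+f["cy"]]
def wrist(name=None):
    s=get_state(); f=grab_frame("wrist")
    T=np.eye(4);T[:3,:3]=R.from_rotvec(s["eef_rot"]).as_matrix();T[:3,3]=s["position"]
    T=T@np.asarray(f["T_tool_cam"])
    if name: cv2.imwrite(f"pics/{name}.png",f["img"][:,:,::-1])
    return f,T
def yaw_now():
    return np.arctan2(*R.from_rotvec(get_state()["eef_rot"]).as_matrix()[[1,0],0])
E
python3 - <<'E'
from h import *
f=grab_frame("side");T=np.asarray(f["cam_to_world"])
for n,p,z in [("vee",(302,298),0),("bush",(304,250),0.01),("wedge",(387,236),0.005),("nutA",(301,219),.01),("nutB",(338,217),.01),("pipe",(368,202),0),("sq",(269,168),.01),("lng",(291,165),.01),("hex",(276,187),.01),("rnd",(298,181),.01)]:
    print(n,np.round(ray(p,f,T,z),3))
s=get_state();print(yaw_now()); f,T=wrist();print(np.round(f["T_tool_cam"],3).tolist(),f["fx"])
for p in [(.42,-.15,.4),(.45,-.1,.42),(.42,-.15,.35)]:
    for y in (0,np.pi/2,-np.pi/2,np.pi): 
        q=ik(p,rot(y)); print(p,y,None if q is None else np.round(q,2))
E
```

```text
vee [ 0.404 -0.248  0.   ]
bush [ 0.443 -0.107  0.01 ]
wedge [ 0.682 -0.111  0.005]
nutA [0.464 0.015 0.01 ]
nutB [ 0.572 -0.004  0.01 ]
pipe [0.69 0.05 0.  ]
sq [0.417 0.305 0.01 ]
lng [0.496 0.304 0.01 ]
hex [0.421 0.189 0.01 ]
rnd [0.498 0.203 0.01 ]
0.41781099695785506
[[-0.001, -0.958, -0.285, 0.072], [1.0, -0.001, 0.001, 0.0], [-0.001, -0.285, 0.958, -0.141], [0.0, 0.0, 0.0, 1.0]] 324.22875826317426
(0.42, -0.15, 0.4) 0 [-0.51  0.07 -0.09  1.41  0.    2.63]
(0.42, -0.15, 0.4) 1.5707963267948966 [-0.51  0.07 -0.09  1.41  0.    1.06]
(0.42, -0.15, 0.4) -1.5707963267948966 [-0.51  0.07 -0.09  1.41  0.   -2.08]
(0.42, -0.15, 0.4) 3.141592653589793 [-0.51  0.07 -0.09  1.41  0.   -0.51]
(0.45, -0.1, 0.42) 0 [-0.38  0.1  -0.    1.47  0.    2.76]
(0.45, -0.1, 0.42) 1.5707963267948966 [-0.38  0.1  -0.    1.47  0.    1.19]
(0.45, -0.1, 0.42) -1.5707963267948966 [-0.38  0.1  -0.    1.47  0.   -1.95]
(0.45, -0.1, 0.42) 3.141592653589793 [-0.38  0.1  -0.    1.47  0.   -0.38]
(0.42, -0.15, 0.35) 0 [-0.51  0.07 -0.21  1.29  0.    2.63]
(0.42, -0.15, 0.35) 1.5707963267948966 [-0.51  0.07 -0.21  1.29  0.    1.06]
(0.42, -0.15, 0.35) -1.5707963267948966 [-0.51  0.07 -0.21  1.29  0.   -2.08]
(0.42, -0.15, 0.35) 3.141592653589793 [-0.51  0.07 -0.21  1.29  0.   -0.51]
```

```bash
python3 - <<'E'
from h import *
names=("vee_block","steel_bush","wedge","large_nut","small_nut","pipe_offcut","insert_square","insert_long","insert_hex","insert_round")
for i,(p,ns) in enumerate([((.48,-.13,.28),names[:6]),((.46,.2,.28),names[6:])]):
    movep(p,rot(np.pi/2)); sleep(.2)
    f,T=wrist(f"w{i}"); np.savez(f"w{i}.npz",T=T,img=f["img"],K=[f[k] for k in("fx","fy","cx","cy")])
    for n in ns:
        print(n,[(np.round(d["centre"]).tolist(),round(d["score"],2),np.round(ray(d["centre"],f,T,0 if i==0 else .007),3)[:2].tolist()) for d in tip_of("wrist",n)])
print(get_state()["clock"])
E
```

```text
vee_block [([262.0, 242.0], 0.92, [0.402, -0.249]), ([390.0, 55.0], 0.48, [0.568, -0.006])]
steel_bush [([289.0, 140.0], 0.73, [0.444, -0.106]), ([208.0, 7.0], 0.65, [0.355, 0.046])]
wedge [([479.0, 128.0], 0.97, [0.687, -0.092])]
large_nut [([302.0, 31.0], 0.95, [0.462, 0.02])]
small_nut [([391.0, 55.0], 0.63, [0.569, -0.006])]
pipe_offcut []
insert_square [([280.0, 55.0], 0.59, [0.418, 0.323])]
insert_long [([345.0, 52.0], 0.88, [0.494, 0.326])]
insert_hex [([287.0, 153.0], 0.61, [0.422, 0.207]), ([344.0, 149.0], 0.27, [0.495, 0.212])]
insert_round [([343.0, 151.0], 0.74, [0.494, 0.209]), ([473.0, 256.0], 0.44, [0.68, 0.061])]
5.1167
```

View pics/w0.png

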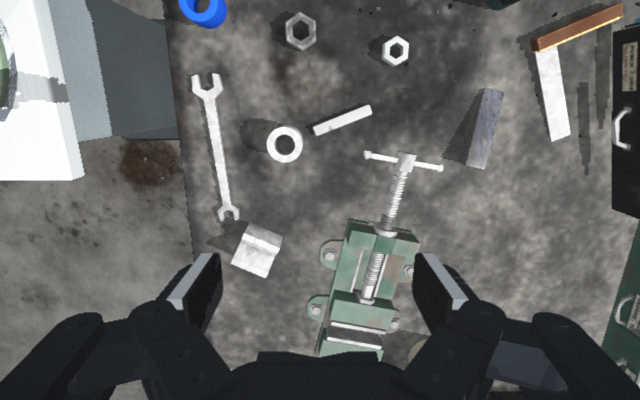

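View pics/w1.png

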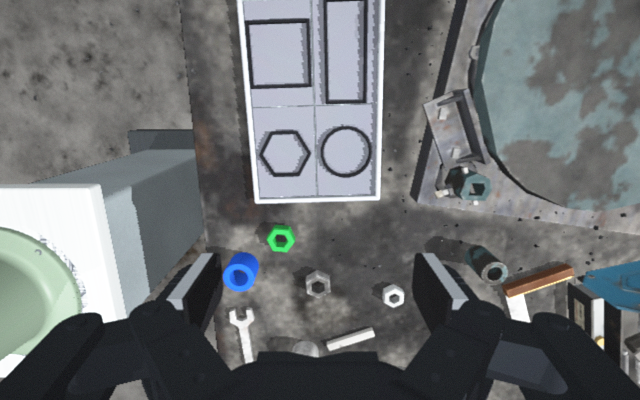

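W0: vee (257,250), bush (284,144), wedge (484,128), grey nut (301,31), bigger than the light nut (395,50). W1: tray recesses are square (280,54), long (346,50), hex (286,152) and round (346,151). I choose the bare bush and the grey nut. Next I'll check consistency, fit the tray and look closely at vee and bush.

```bash
cat >> h.py <<'E'
def look(name,xy,ztop,pic=None,h=.16,yaw=np.pi/2,near=True):
    """camera above xy; -> outline in world at ztop -> rect centre, long-side yaw"""
    movep((xy[0]-.072*np.cos(yaw),xy[1]-.072*np.sin(yaw),h),rot(yaw)); sleep(.25)
    f,T=wrist(pic); best=None
    for d in silhouettes("wrist",name):
        c,_=cv2.findContours(d["mask"].astype(np.uint8),0,2)
        c=max(c,key=cv2.contourArea)[:,0].astype(float)
        W=np.array([ray(p,f,T,ztop)[:2] for p in c]).astype(np.float32)
        r=cv2.minAreaRect(W*1000); e=np.linalg.norm(np.array(r[0])/1000-xy)
        if best is None or e<best[0]: best=(e,r,W)
    return best,f,T
E
python3 - <<'E'
from h import *
def ld(i):
    z=np.load(f"w{i}.npz");return z["img"],dict(zip(("fx","fy","cx","cy"),z["K"])),z["T"]
img,f,T=ld(0);print(ray((301,31),f,T,.018),ray((395,50),f,T,.015))
img,f,T=ld(1);print(ray((318,283),f,T,.018),ray((393,295),f,T,.015),T[:3,3])
# tray ribs: dark holes inside bright tray
g=cv2.cvtColor(img,cv2.COLOR_RGB2GRAY)
m=((g<70)*255).astype(np.uint8); m[:, :246]=0;m[:,386:]=0;m[198:]=0
n,l,st,ce=cv2.connectedComponentsWithStats(m)
for k in range(1,n):
    if st[k,4]>80:
        c,_=cv2.findContours((l==k).astype(np.uint8),0,2);c=max(c,key=cv2.contourArea)[:,0]
        W=np.array([ray(p,f,T,.013)[:2] for p in c],np.float32)*1000
        print(st[k],cv2.minAreaRect(W))
for n,xy,z in (("vee_block",(.402,-.249),.04),("steel_bush",(.444,-.106),.036)):
    b,_,_=look(n,xy,z,n,h=.2); print(n,b[:2] if b else b)
c=[cv2.imread(f"pics/{n}.png")[0:230,170:470] for n in("vee_block","steel_bush")]
cv2.imwrite("pics/c1.png",np.hstack(c)); print(get_state()["clock"])
E
```

```text
[0.46220587 0.01690012 0.018     ] [ 0.56991203 -0.00253665  0.015     ]
[0.46150094 0.0254375  0.018     ] [0.56925098 0.00371231 0.015     ] [0.46032294 0.27143174 0.42118494]
[324   0  43 104 658] ((493.6357421875, 324.2088928222656), (48.595542907714844, 110.2897720336914), 1.630027174949646)
[246  19  65  70 683] ((416.3290100097656, 323.26611328125), (72.0426025390625, 72.32878112792969), 1.6007788181304932)
[321 127  50  50 352] ((496.6337585449219, 209.3766326904297), (61.85688018798828, 62.054649353027344), 89.84481048583984)
[260 131  50  45 377] ((419.48785400390625, 207.8269805908203), (55.67670440673828, 62.03004455566406), 89.83500671386719)
[246 136   8  62 294] ((371.92950439453125, 190.14019775390625), (79.08453369140625, 9.18757152557373), 89.83023834228516)
vee_block (np.float64(0.0039457882473934135), ((398.6663513183594, -251.11093139648438), (47.507938385009766, 49.74551010131836), 63.738670349121094))
steel_bush (np.float64(0.0031301786290746742), ((441.3279113769531, -107.63032531738281), (41.429779052734375, 41.30574035644531), 63.70307922363281))
8.3833
```

View pics/c1.png

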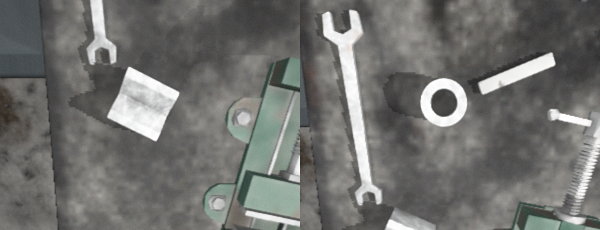

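C1 shows the vee block with its groove up, the groove running about -26° (crop centre (143,104)), and the bare bush at (444,102). The wrist camera has a small tilt bias, so I'll cancel it by viewing the bush from the opposite yaw, then pick and place the vee block.

```bash
cat >> h.py <<'E'
AX=np.array([np.cos(np.radians(1.5)),np.sin(np.radians(1.5))]);AY=np.array([-AX[1],AX[0]])
def fit(yaw): # keep last joint in range: choose nearer of yaw, yaw+pi
    return yaw
def pick(xy,yaw,z,n=60,hi=.16):
    movep((*xy,hi),rot(yaw)); move_l((*xy,z),.18); grab(n)
    s=get_state(); print("grip",round(s["finger_gap"],3),round(s["grasp_force"],1))
    move_l((*xy,hi),.25)
def place(xy,yaw,z,hi=.16):
    movep((*xy,hi),rot(yaw)); s=get_state();print("carry",round(s["finger_gap"],3),round(s["grasp_force"],1))
    move_l((*xy,z+.015),.2); hit=move_l((*xy,z),.04,until_force=12)
    s=get_state();print("down",hit,np.round(s["position"],4),np.round(s["contact_force"],1))
    let_go(); move_l((*xy,hi),.3)
E
python3 - <<'E'
from h import *
a=np.array([.4413,-.1076])
b,_,_=look("steel_bush",a,.036,h=.2,yaw=-np.pi/2)
c=np.array(b[1][0])/1000; print(c, "bias fwd",(a-c)/2)
d=(a-c)/2; bush=(a+c)/2; vee=np.array([.3987,-.2511])-d
t=np.array([.4565,.2662])-d*.42/.32*1.0
np.save("est.npy",[d,bush,t])
print(bush,vee,t)
ang=np.radians(153.7)
pick(vee,ang,.010)
sq=t-45*AX/1000+58.5*AY/1000
place(sq,np.pi+np.radians(1.5),.018)
print(get_state()["clock"])
E
```

```text
[ 0.440353   -0.10834709] bias fwd [0.0004735  0.00037355]
[ 0.4408265  -0.10797355] [ 0.3982265  -0.25147355] [0.45587853 0.26570972]
grip 0.547 61.8
carry 0.554 62.5
down True [0.4096 0.3232 0.0181] [-0.4  0.   5.1]
19.0917
```

```bash
python3 - <<'E'
from h import *
d,bush,t=np.load("est.npy")
pick(bush,np.pi,.010)
place(t+39*AX/1000-58.5*AY/1000,np.pi+np.radians(1.5),.018)
# look at tray
movep((t[0],t[1]-.072,.26),rot(np.pi/2)); sleep(.2); wrist("tray1")
# wedge look
b,_,_=look("wedge",np.array([.69,-.09]),.012,"wedge1",h=.2); print(b[:2])
cv2.imwrite("pics/c2.png",np.hstack([cv2.imread("pics/tray1.png")[0:260,200:440],cv2.imread("pics/wedge1.png")[0:260,170:470]]))
print(get_state()["clock"])
E
```

```text
grip 0.461 59.6
carry 0.464 60.6
down True [0.4967 0.2084 0.018 ] [-0.6 -0.3  4.5]
(np.float64(0.003863594592108932), ((687.9031982421875, -93.2451171875), (94.51495361328125, 26.035751342773438), 77.58755493164062))
30.0917
```

View pics/c2.png

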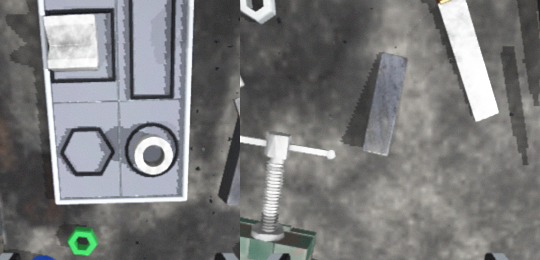

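C2: the vee block is in the square recess, shifted left by plan, the bush stands in the round recess at (153,155), and the wedge at (380,105) has its thick end down-image. Now the wedge, then a look.

```bash
python3 - <<'E'
from h import *
d,bush,t=np.load("est.npy")
a=np.radians(77.6); c=np.array([.6879,-.0932])-d
pick(c-.015*np.array([np.cos(a),np.sin(a)]),a,.005)
place(t+43*AX/1000+43.5*AY/1000,np.pi/2+np.radians(1.5),.012)
movep((t[0]+.0,t[1]-.072,.2),rot(np.pi/2)); sleep(.2); wrist("tray2")
b,_,_=look("large_nut",np.array([.4615,.0205]),.018,"nut1",h=.18); print(b[:2])
h=cv2.convexHull(b[2]*1000)[:,0]; h=cv2.approxPolyDP(h.astype(np.float32),4,True)[:,0]
e=np.roll(h,-1,0)-h; print(np.round(np.c_[np.linalg.norm(e,axis=1),np.degrees(np.arctan2(e[:,1],e[:,0]))%60],1))
cv2.imwrite("pics/c3.png",np.hstack([cv2.imread("pics/tray2.png")[0:280,180:460],cv2.imread("pics/nut1.png")[0:280,170:470]]))
print(get_state()["clock"])
E
```

```text
grip 0.283 60.4
carry 0.287 59.7
down True [0.4984 0.3106 0.013 ] [-0.6 -0.9  6.3]
(np.float64(0.0019960015916265666), ((461.72796630859375, 18.517059326171875), (35.44663619995117, 32.540496826171875), 89.17047119140625))
[[17.5 35.4]
 [17.3 29.2]
 [19.  35.2]
 [17.  31.5]
 [17.3 28. ]
 [20.1 32.6]]
39.15
```

View pics/c3.png

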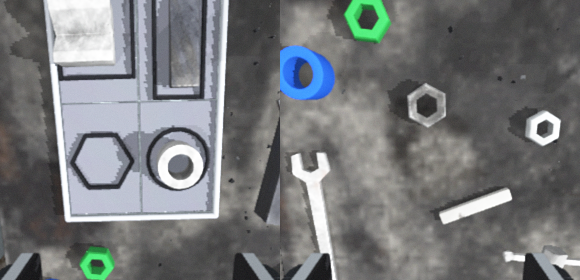

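C3: the wedge lies in the long recess. The grey nut at (427,104) is clearly larger than the light one at (543,128), has flats at about 2°, and is separate from the green one at (367,19). Pick the nut.

```bash
python3 - <<'E'
from h import *
d,bush,t=np.load("est.npy")
pick(np.array([.4617,.0185])-d,np.radians(92),.006)
place(t-39*AX/1000-58.5*AY/1000,np.pi+np.radians(1.5),.013)
movep((t[0],t[1]-.09,.2),rot(np.pi/2)); sleep(.3); wrist("t3")
movep((t[0],t[1]-.06-.075,.12),rot(np.pi/2)); sleep(.3); wrist("t4")
cv2.imwrite("pics/c4.png",np.hstack([cv2.imread("pics/t3.png")[0:300,160:480],cv2.imread("pics/t4.png")[0:300,160:480]]))
# side view with arm away
movep((.45,-.2,.3),rot(np.pi/2)); f=grab_frame("side")
cv2.imwrite("pics/c5.png",cv2.resize(f["img"][140:230,240:330,::-1],None,fx=6,fy=6,interpolation=2))
print(get_state()["clock"])
E
```

```text
grip 0.377 59.9
carry 0.38 59.6
down True [0.419  0.2064 0.0138] [-0.5 -1.3  6.1]
49.3083
```

View pics/c4.png

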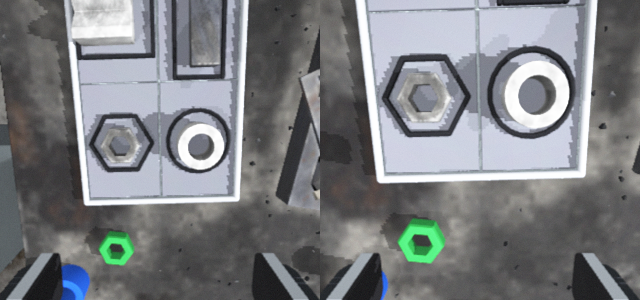

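View pics/c5.png

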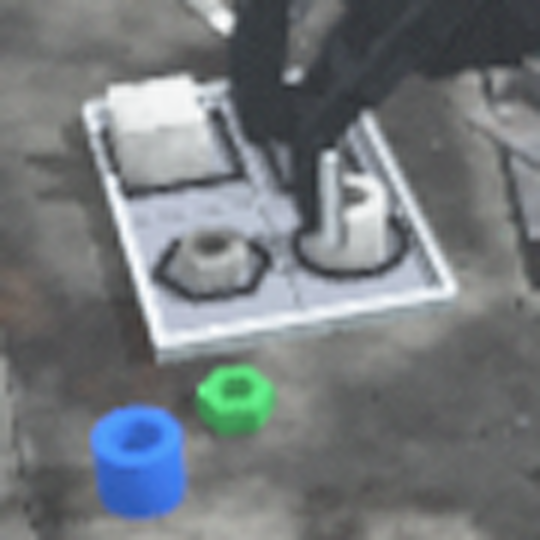

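C4: the nut lies flat in the hex recess, and the bush is seated in the round one. Last I'll take a close look at the vee block and wedge from the left, where the vee is nearest its rib.

```bash
python3 - <<'E'
from h import *
movep((.43,.325,.17),rot(np.pi)); sleep(.3); f,T=wrist("t6")
cv2.imwrite("pics/c6.png",cv2.rotate(cv2.imread("pics/t6.png")[0:300,120:520],0))
print(np.round(proj([(.411,.323,.007)],f,T)),get_state()["clock"])
E
```

```text
[[316. 160.]] 51.6083
```

View pics/c6.png

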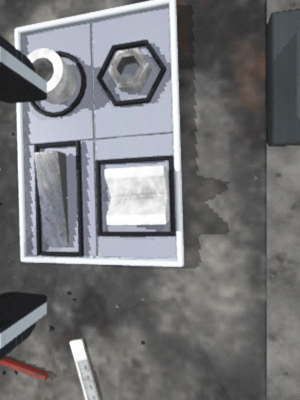

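```bash
python3 - <<'E'
from h import *
movep((.505,.318-.072,.12),rot(np.pi/2)); sleep(.3); f,T=wrist("t7")
cv2.imwrite("pics/c7.png",cv2.resize(cv2.imread("pics/t7.png")[0:240,200:440],None,fx=2,fy=2))
E
```

```text
(no output)
```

View pics/c7.png

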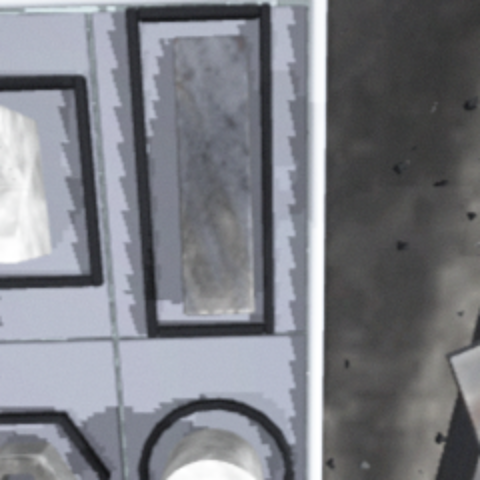

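The wedge lies wholly inside its recess with gaps all round. I'm handing in.

```bash
python3 -c "
from h import *
print(sign_off())"
```

```text
the job is handed in; nothing more can be done
None
```

The vee block, bush, wedge and larger nut are each in their own recess, and all look seated in the last pictures; I never moved the smaller nut or the pipe offcut, and I handed the job in at about 53 s (limit 99 s).

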